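# Park the bottom-bracket shell at the top of the gutter

## Robot

A 7-joint arm with a two-finger parallel gripper is mounted at the origin on the work surface. World frame = base frame: x ahead of the robot, y to its left, z up, the work surface at z = 0. Lengths are in m, angles in rad, forces in N, time in s.
With the tool pointing down it reaches from about 0.425 to 1.025 m from the base axis. Payload 9.4 kg.
Tool frame: the origin (TCP) lies at the very end of the fingers, on their centre line; the grasp point (between the pads) lies 19 mm behind it; z points along the fingers, y is the line along which they close (so a half turn about z gives the same grasp; the last joint's range is limited). The gripper opens to 93 mm and grips with 3 to 60 N. Pads are 15 mm wide; open, the fingers measure 128 mm over their backs; the gripper's body (75 mm by 188 mm) begins 65 mm behind the grasp point.
Start: joints at [-1.182, 0.599, -0.003, 1.599, 0.002, 0.943, -0.08], TCP at [0.326, 0.648, 0.219] pointing down, gripper open.
Joint ranges: [-2.57, 2.57], [-0.35, 1.97], [-1.29, 1.29], [0.11, 2.56], [-1.05, 4.19], [0.11, 1.86], [-2.63, 2.63]. Speed limits (rad/s): [2.22, 2.22, 3.01, 3.01, 3.14, 3.14, 3.14].

## Interface

Orientations are given as a 3x3 rotation matrix whose columns are the frame's x, y, z axes.
In Python, from rig import arm gives the robot as it stands.
- The arm moves only by the shell command python3 -m pendant 'ROWS' [OPENING] [FORCE]. ROWS is JSON, a list of rows, each an object of numbers: "dx", "dy", "dz": the shift along the tool's x, y, z in m; "spin": the turn about the tool's z in rad. A call has exactly 10 rows; each row shifts and turns the commanded pose from where the row before left it, along the tool's axes as they then stand; what a row does not reach is not made up. A row lasts 1/10 s, in which the tool goes at most 50 mm and 8.59 degrees, less where a joint would pass 70% of its speed; a pose out of reach is approached as far as the arm can. A call with a gripper value outside its range is refused whole. OPENING is the opening, from 0 (shut) to 1 (fully open), set as the call begins (- or left out, the last holds). The fingers move at their own pace and stop on an object; FORCE is the grip in N (left out, the last holds). Time passes only in rows, so rows that do not move let the fingers close, or fill a call up. It gives the time, the measured TCP pose, the force, the opening and the grip force at its end, in the units of the state.
- arm.observe(): the state, without advancing time (a new reading comes with each control period).
- arm.snapshot(name): name is "scene" or "side" or "wrist"; returns the picture (420x560x3 uint8, blue, green, red); there is no depth.
- arm.get_calibration(name): a dict with "camera_matrix" (3x3 intrinsics, pixels), "origin" and "rotation" of the camera in the world. Camera axes: x right, y up, looking along -z (the intrinsics and any distortion apply to the point x, -y, -z); pixel columns grow to the right and rows downward; lengths in m; the calibration is good to about 2 mm. A picture is of the moment at which its call begins: read the wrist's pose just before it. get_calibration takes no time and is no camera call; for the wrist camera it gives the pose at the moment of the call.
- arm.job_done(): hands the job in; it is judged then, once.
The state is a dict: "t": time; "joint_positions": joint angles; "joint_vel": joint speeds; "joint_efforts": joint torques, N m; "position": TCP position; "ee_rot": TCP orientation; "ft_force": force on the tool from outside, world axes, zero at the start; "wrist_torque": the same for the moment, N m; "width": finger opening in m; "gripper_force": force on a finger pad.
Only numpy, scipy, OpenCV 4.12 (cv2) and the standard library are available. Lean on these libraries where they do the work, as an engineer would, in place of code of your own. Each camera call takes 0.05 s, during which the arm holds its last target. There are 200 camera calls.

## Task

With the fingertips, push the plain bottom-bracket shell gently up its lane of the sloped gutter until it drops into the pocket at the upper stop, where it cannot roll back, then let go of it and leave it resting there. Only push and roll it: do not lift or carry it. Leave the flanged hub at the bottom of the other lane, and leave everything else on the bench where it is.

Things in the scene. Friction and masses are not known exactly. Their poses are not given: they have to be found in the camera images.
- ramp: Two-lane sloped aluminium gutter, fixed. x points up the slope along the lane floor (9 degrees), y level across the lanes, z square to the floor. Origin on the lane floor, between the lanes, at the lower lip's inner face, 30 mm above the bench. Lane centrelines at y = +37 and -37 mm; each lane is 68 mm wide between 6 mm walls that stand 10 mm above its floor. Plywood base 310 x 164 mm.
- lip (a point): Middle of the lower lip's inner top edge (ramp x = 0, y = 0, z = 8 mm). The lip is 8 mm thick, runs across both lanes and keeps parts from rolling off the low end.
- step (a point): Middle of the step at the top of the lanes (ramp x = 235, y = 0, z = 0). Here the floor drops 6 mm into the pocket, which ends at the upper stop, a cross plate at x = 274 mm standing 30 mm above the lane floor. A part whose centre is pushed 4 mm or more past the step drops in by itself and stays; anywhere lower it rolls back down.
- pocket_a (a point): Centre of the shell when it lies in the pocket of the lane at ramp y = +37 mm (ramp x = 251.5, z = 15 mm; it settles within 3 mm of this).
- pocket_b (a point): Centre of the shell when it lies in the pocket of the lane at ramp y = -37 mm (ramp x = 251.5, z = 15 mm; it settles within 3 mm of this).
- shell: The plain bottom-bracket shell: a smooth dark steel drum 42 mm in diameter and 60 mm long with dark bearings in its ends, about 0.25 kg, free to roll. Origin at its centre, y axis along its own axis. It lies across one lane (either one), at rest against the lower lip.
- hub: A wheel hub of dark steel: thin barrel (26 mm) between two flanges 42 mm in diameter, with axle ends, 64 mm long overall. Origin at its centre, y along its axis. It lies against the lower lip in the other lane; to be left alone.
- lockring: Bystander: dark steel ring lying flat, 48 mm across, 8 mm high, beside the gutter. Origin under its centre.
- wrench: Bystander: spanner 170 mm long lying flat beside the gutter. Origin under its middle, x along it.
- cassette: Bystander: stepped sprocket cluster lying flat, 90 mm across, 26 mm high, beyond the upper end of the gutter. Origin under its centre.
- spray: Bystander: upright grey spray can, 64 mm across, 190 mm high. Origin under its centre.
- mug: Bystander: white mug, 80 mm across, 90 mm high. Origin under its centre.
Not all that is in view belongs to the job. What is shaped like the shell but blue is not meant.

How it is judged:
At the end, for the whole second after the job is handed in: The shell rests in the pocket of its lane (centre within 8 mm of the pocket site, lying across the lane within about 9 degrees, speed under 20 mm/s), and the hub is within 20 mm of where it began ((distance between shell and pocket_a below 0.008 m or distance between shell and pocket_b below 0.008 m) and angle between the y axis of shell and the y axis of ramp, either way round below 0.15 rad and linear speed of shell below 0.02 m/s and distance of hub from where it was at the start of the episode below 0.02 m); the robot touches nothing.
It fails at once if the shell is lifted more than 15 mm off the lane floor (z of shell in the frame of ramp above 0.036 m).
It fails at once if the shell is flung (faster than 0.7 m/s) (linear speed of shell above 0.7 m/s).
It fails at once if the hub is moved more than 20 mm (distance of hub from where it was at the start of the episode above 0.02 m).
It fails at once if a bystander is moved more than 25 mm (distance of any of lockring, wrench, cassette, spray, mug from where it was at the start of the episode above 0.025 m).
It also fails if it takes over 46 s, if anything falls off the work surface, if the arm or the gripper's body presses on something with over 40 N, if the wrist force passes 120 N, or if a joint passes its speed limit or range.

## Working session

There is one attempt and no reset: what is moved stays moved. The work goes in short steps, Python scripts to look and compute and a shell command to move; the robot and the scene stay as the last step left them, time stands still between calls to the robot, and variables do not carry over. Pictures are saved under pics/ and viewed, at most 10 in all, crops included, and the job is handed in when it is done.

```bash
mkdir -p pics; ls
python3 - <<'E'
from rig import arm
import cv2
s=arm.observe();print(s['t'],s['position'],s['ee_rot'])
for n in('scene','side'):
    cv2.imwrite(f'pics/{n}0.png',arm.snapshot(n))
    c=arm.get_calibration(n);print(n,c)
E
```

```text
pics
0.0 [0.32541319 0.64731904 0.21776964] [[-8.93515583e-01  4.49031850e-01 -5.47737647e-04]
 [ 4.49032158e-01  8.93514447e-01 -1.43294709e-03]
 [-1.54027383e-04 -1.52631237e-03 -9.99998823e-01]]
scene {'camera_matrix': array([[395.79283045,   0.        , 281.98669949],
       [  0.        , 395.79283045, 212.51376213],
       [  0.        ,   0.        ,   1.        ]]), 'origin': array([ 1.10729993, -0.21522586,  0.85926164]), 'rotation': array([[ 0.26023873, -0.77470983,  0.5762816 ],
       [ 0.96541169,  0.21866702, -0.14200353],
       [-0.01600225,  0.59330381,  0.80481955]])}
side {'camera_matrix': array([[461.79277195,   0.        , 286.51414415],
       [  0.        , 461.79277195, 209.04079417],
       [  0.        ,   0.        ,   1.        ]]), 'origin': array([ 0.36810584, -0.9154749 ,  0.58144469]), 'rotation': array([[ 0.97855536,  0.08407087, -0.18804653],
       [-0.2046186 ,  0.50168241, -0.84050341],
       [ 0.02367778,  0.86095694,  0.50812648]])}
```

View pics/scene0.png

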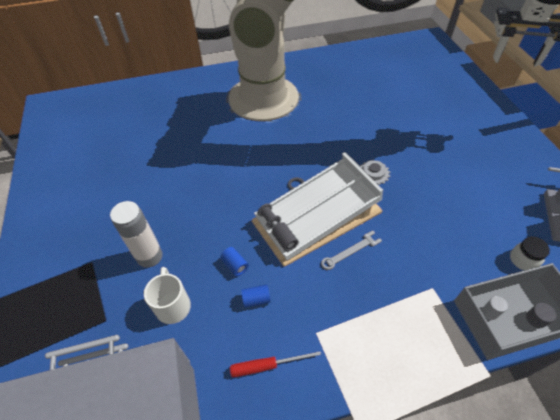

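View pics/side0.png

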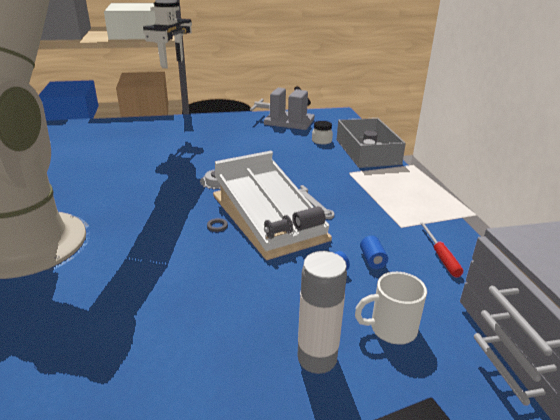

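Scene view: the gutter's low end is at lower left, around (265,235), with the upper stop near (360,175). Things that could be taken for the shell:
- dark drum at (286,236)
- dark waisted hub at (268,214)
- blue drums at (235,262) and (256,296)
- dark part in the tray at (542,315)

I choose the dark plain drum at (286,236), which is (308,218) in the side view, and will check it in a crop.

Run:
```python
import cv2,numpy as np
a=cv2.imread('pics/scene0.png')[145:275,235:400];b=cv2.imread('pics/side0.png')[140:270,195:345]
f=lambda i:cv2.resize(i,None,fx=4.5,fy=4.5,interpolation=cv2.INTER_CUBIC)[:600,:800]
A=cv2.resize(a,(742,585),interpolation=cv2.INTER_CUBIC);B=cv2.resize(b,(675,585),interpolation=cv2.INTER_CUBIC)
cv2.imwrite('pics/cA.png',A);cv2.imwrite('pics/cB.png',B)
```

```text
(no output)
```

View pics/cA.png

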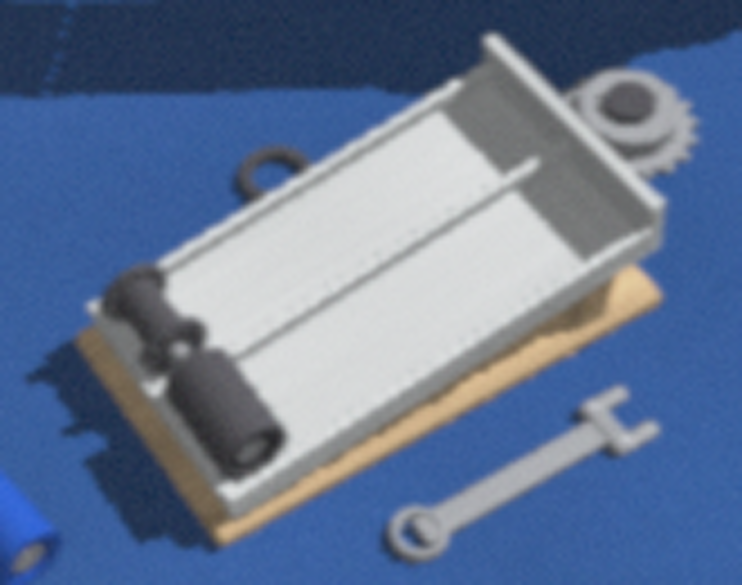

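View pics/cB.png

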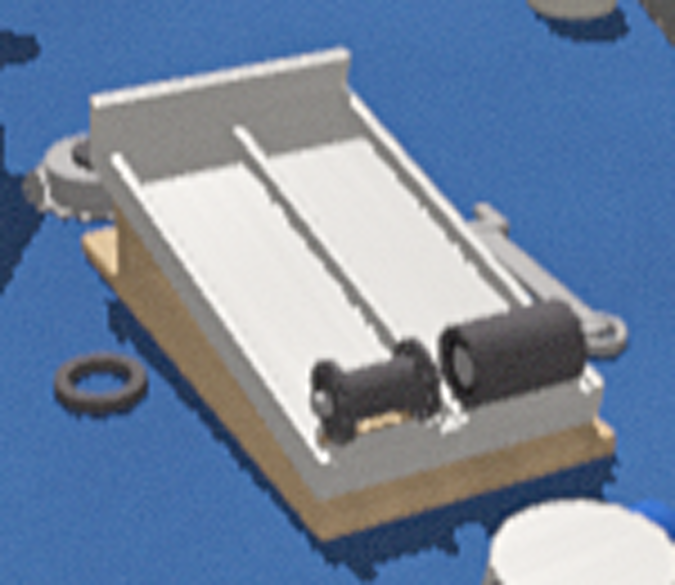

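The crop confirms a plain dark drum in the right-hand lane as seen from the low end (ramp y = −37), with its centre at about (226,412) in the crop. The waisted hub is in the other lane. Next I fit the ramp pose from its corners in both views.

```bash
cat > h.py <<'E'
import numpy as np,cv2
from rig import arm
from scipy.optimize import least_squares
from scipy.spatial.transform import Rotation as R
def proj(c,P):
    p=(np.atleast_2d(P)-c['origin'])@c['rotation']
    p=p*[1,-1,-1]; q=p@c['camera_matrix'].T
    return q[:,:2]/q[:,2:]
def ramp(v): # x,y,yaw
    return np.array([v[0],v[1],.03]),R.from_euler('ZY',[v[2],-np.radians(9)]).as_matrix()
E
python3 - <<'E'
from h import *
A=[(441,113,235,71,0),(232,487,-8,-77,8),(92,305,-8,77,8),(490,38,277,77,30),(660,203,277,-77,30)]
B=[(365,138,235,-71,0),(600,380,-8,-77,8),(325,460,-8,77,8),(93,100,277,77,30),(348,52,277,-77,30)]
A,B=np.array(A,float),np.array(B,float)
A[:,:2]=A[:,:2]/4.5+[235,145];B[:,:2]=B[:,:2]/4.5+[195,140]
ca,cb=arm.get_calibration('scene'),arm.get_calibration('side')
def f(v):
    o,M=ramp(v)
    return np.concatenate([(proj(c,o+D[:,2:]/1000@M.T)-D[:,:2]).ravel() for c,D in((ca,A),(cb,B))])
r=least_squares(f,[.65,0,2.2],loss='soft_l1')
print(r.x,np.round(f(r.x).reshape(-1,2),1).tolist())
o,M=ramp(r.x)
for n,p in dict(shell=[21,-37,21],pocket=[251.5,-37,15],step=[235,-37,0],hub=[21,37,21]).items():
    w=o+M@(np.array(p)/1000);print(n,w,proj(ca,w),proj(cb,w))
ups=M[:,0];print('up',ups)
s=arm.observe();print('up in tool',s['ee_rot'].T@ups,'level',s['ee_rot'].T@M[:,1])
E
```

```text
[ 0.57183056 -0.10765766  1.86216126] [[-0.2, -0.8], [-0.2, 3.7], [-0.8, 0.3], [-0.0, -0.4], [0.1, 0.7], [0.1, -1.1], [0.4, -0.2], [-1.1, -0.2], [0.1, -0.5], [-0.5, -0.7]]
shell [ 0.60225661 -0.08030845  0.05402658] [[286.82100193 236.05007937]] [[307.35011464 216.05918149]]
pocket [0.53658878 0.13865741 0.08415859] [[363.09197517 188.97578316]] [[261.81410924 163.71956316]]
step [0.54059615 0.12529504 0.0667621 ] [[357.7824827  195.59229137]] [[264.24653101 172.08971568]]
hub [ 0.53137551 -0.10156568  0.05402658] [[271.15383189 215.18428619]] [[277.46397426 224.09295236]]
up [-0.28372325  0.94605992  0.15643447]
up in tool [ 0.6783497   0.71766369 -0.15748179] level [ 0.72682158 -0.68682583  0.00082064]
```

```bash
python3 -m pendant '[{"spin":0.0814},{"spin":0.0814},{"spin":0.0814},{"spin":0.0814},{"spin":0.0814},{"spin":0.0814},{"spin":0.0814},{"spin":0.0814},{"spin":0.0814},{"spin":0.0814}]' 0.215 20
python3 -m pendant '[{"dx":-0.04,"dy":0.003},{"dx":-0.04,"dy":0.003},{"dx":-0.04,"dy":0.003},{"dx":-0.04,"dy":0.003},{"dx":-0.04,"dy":0.003},{"dx":-0.04,"dy":0.003},{"dx":-0.04,"dy":0.003},{"dx":-0.04,"dy":0.003},{"dx":-0.04,"dy":0.003},{"dx":-0.04,"dy":0.003}]'
python3 -m pendant '[{"dx":-0.04,"dy":0.003},{"dx":-0.04,"dy":0.003},{"dx":-0.04,"dy":0.003},{"dx":-0.04,"dy":0.003},{"dx":-0.04,"dy":0.003},{"dx":-0.04,"dy":0.003},{"dx":-0.04,"dy":0.003},{"dx":-0.04,"dy":0.003},{"dx":-0.04,"dy":0.003},{"dx":-0.04,"dy":0.003}]'
cat >> h.py <<'E'
V=[0.57183056,-0.10765766,1.86216126]
def rel():
    "tcp in ramp heading frame (s along, l left of centre, world z) & tool yaw error"
    s=arm.observe();o,_=ramp(V);c,n=np.cos(V[2]),np.sin(V[2])
    d=s['position']-o;t=s['ee_rot'][:,0]
    print('t',round(s['t'],2),'s %.1f l %.1f z %.1f mm'%(1e3*(d[0]*c+d[1]*n),1e3*(-d[0]*n+d[1]*c),1e3*s['position'][2]),'yawerr %.4f'%(np.arctan2(t[1],t[0])-V[2]),'F',s['ft_force'].round(1),'w',round(s['width'],4))
E
python3 -c "from h import *;rel()"
```

```text
t 0.1 s 794.0 l 19.1 z 217.9 mm yawerr 0.8137 F [-0.1  0.1  0.1] w 0.0928invalid input at $[0]: expected keys dx, dy, dz, spin
invalid input at $[0]: expected keys dx, dy, dz, spin
invalid input at $[0]: expected keys dx, dy, dz, spin
```

```bash
python3 -m pendant '[{"dx":0,"dy":0,"dz":0,"spin":0.0814},{"dx":0,"dy":0,"dz":0,"spin":0.0814},{"dx":0,"dy":0,"dz":0,"spin":0.0814},{"dx":0,"dy":0,"dz":0,"spin":0.0814},{"dx":0,"dy":0,"dz":0,"spin":0.0814},{"dx":0,"dy":0,"dz":0,"spin":0.0814},{"dx":0,"dy":0,"dz":0,"spin":0.0814},{"dx":0,"dy":0,"dz":0,"spin":0.0814},{"dx":0,"dy":0,"dz":0,"spin":0.0814},{"dx":0,"dy":0,"dz":0,"spin":0.0814}]' 0.215 20
python3 -m pendant '[{"dx":-0.04,"dy":0.003,"dz":0,"spin":0},{"dx":-0.04,"dy":0.003,"dz":0,"spin":0},{"dx":-0.04,"dy":0.003,"dz":0,"spin":0},{"dx":-0.04,"dy":0.003,"dz":0,"spin":0},{"dx":-0.04,"dy":0.003,"dz":0,"spin":0},{"dx":-0.04,"dy":0.003,"dz":0,"spin":0},{"dx":-0.04,"dy":0.003,"dz":0,"spin":0},{"dx":-0.04,"dy":0.003,"dz":0,"spin":0},{"dx":-0.04,"dy":0.003,"dz":0,"spin":0},{"dx":-0.04,"dy":0.003,"dz":0,"spin":0}]'
python3 -m pendant '[{"dx":-0.04,"dy":0.003,"dz":0,"spin":0},{"dx":-0.04,"dy":0.003,"dz":0,"spin":0},{"dx":-0.04,"dy":0.003,"dz":0,"spin":0},{"dx":-0.04,"dy":0.003,"dz":0,"spin":0},{"dx":-0.04,"dy":0.003,"dz":0,"spin":0},{"dx":-0.04,"dy":0.003,"dz":0,"spin":0},{"dx":-0.04,"dy":0.003,"dz":0,"spin":0},{"dx":-0.04,"dy":0.003,"dz":0,"spin":0},{"dx":-0.04,"dy":0.003,"dz":0,"spin":0},{"dx":-0.04,"dy":0.003,"dz":0,"spin":0}]'
python3 -c "from h import *;rel()"
```

```text
t: 1.1
position: [0.3254, 0.6476, 0.2181]
ee_rot: [[-0.284, 0.959, -0.0], [0.959, 0.284, -0.001], [-0.001, -0.001, -1.0]]
ft_force: [0.2, -0.3, -0.3]
width: 0.0206
gripper_force: 0.0
t: 2.1
position: [0.4693, 0.2716, 0.2185]
ee_rot: [[-0.287, 0.958, -0.0], [0.958, 0.287, -0.0], [-0.0, -0.0, -1.0]]
ft_force: [1.1, 0.0, -0.6]
width: 0.0199
gripper_force: 0.0
t: 3.1
position: [0.6128, -0.1029, 0.2184]
ee_rot: [[-0.287, 0.958, -0.001], [0.958, 0.287, 0.0], [0.0, -0.0, -1.0]]
ft_force: [1.3, 1.0, 0.8]
width: 0.0204
gripper_force: 0.0
t 3.1 s -7.2 l -40.7 z 218.4 mm yawerr -0.0002 F [1.3 1.  0.8] w 0.0204
```

```bash
python3 -m pendant '[{"dx":-0.018,"dy":-0.002,"dz":0,"spin":0},{"dx":-0.018,"dy":-0.002,"dz":0.01,"spin":0},{"dx":0,"dy":0,"dz":0.02,"spin":0},{"dx":0,"dy":0,"dz":0.02,"spin":0},{"dx":0,"dy":0,"dz":0.02,"spin":0},{"dx":0,"dy":0,"dz":0.02,"spin":0},{"dx":0,"dy":0,"dz":0.02,"spin":0},{"dx":0,"dy":0,"dz":0.02,"spin":0},{"dx":0,"dy":0,"dz":0.02,"spin":0},{"dx":0,"dy":0,"dz":0,"spin":0}]'
python3 - <<'E'
from h import *
rel()
i=arm.snapshot('side')[140:270,195:345];j=arm.snapshot('scene')[170:270,235:335]
cv2.imwrite('pics/d.png',np.hstack([cv2.resize(i,(450,390),interpolation=2),cv2.resize(j,(350,390),interpolation=2)]))
E
```

```text
t: 4.1
position: [0.6173, -0.1359, 0.0661]
ee_rot: [[-0.288, 0.958, -0.005], [0.958, 0.288, 0.001], [0.002, -0.004, -1.0]]
ft_force: [0.1, 0.6, 0.3]
width: 0.02
gripper_force: 0.0
t 4.1 s -40.1 l -35.5 z 66.1 mm yawerr 0.0004 F [0.1 0.6 0.3] w 0.02
```

View pics/d.png

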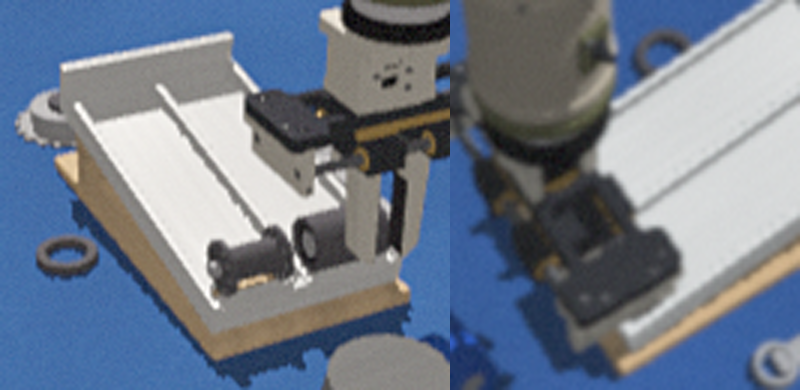

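The fingers stand just behind the shell at the lip, at (385,255) in the left half of the picture. The shell's left end is at (305,248). I check the lateral alignment numerically.

Run:
```python
from h import *
s=arm.observe();c=arm.get_calibration('side');y=s['ee_rot'][:,1]
for k in(-.0275,-.01,0,.01,.0275):print(k,(proj(c,s['position']+k*y)[0]-[195,140])*3)
o,M=ramp(V)
for l in(-67,-37,-7):print(l,(proj(c,o+M@np.array([16.5,l,21])/1e3)[0]-[195,140])*3)
```

```text
-0.0275 [346.96820369 259.30998607]
-0.01 [368.63754035 253.24235157]
0 [380.87070363 249.81694151]
0.01 [392.99705215 246.42144068]
0.0275 [413.96531508 240.55011394]
-67 [374.97665059 222.42356775]
-37 [340.11747497 231.84970779]
-7 [304.37512829 241.51466282]
```

```bash
python3 -m pendant '[{"dx":0,"dy":0.001,"dz":0.005,"spin":0},{"dx":0,"dy":0,"dz":0.005,"spin":0},{"dx":0,"dy":0,"dz":0.005,"spin":0},{"dx":0,"dy":0,"dz":0.005,"spin":0},{"dx":0.004,"dy":0,"dz":0,"spin":0},{"dx":0.004,"dy":0,"dz":0,"spin":0},{"dx":0.004,"dy":0,"dz":0,"spin":0},{"dx":0.004,"dy":0,"dz":0,"spin":0},{"dx":0.004,"dy":0,"dz":0,"spin":0},{"dx":0.004,"dy":0,"dz":-0.001,"spin":0}]'
python3 -c "from h import *;rel()"
python3 -m pendant '[{"dx":0.005,"dy":0,"dz":-0.001,"spin":0},{"dx":0.005,"dy":0,"dz":-0.001,"spin":0},{"dx":0.006,"dy":0,"dz":-0.001,"spin":0},{"dx":0.006,"dy":0,"dz":-0.001,"spin":0},{"dx":0.006,"dy":0,"dz":-0.001,"spin":0},{"dx":0.006,"dy":0,"dz":-0.001,"spin":0},{"dx":0.006,"dy":0,"dz":-0.001,"spin":0},{"dx":0.006,"dy":0,"dz":-0.001,"spin":0},{"dx":0.006,"dy":0,"dz":-0.001,"spin":0},{"dx":0.006,"dy":0,"dz":-0.001,"spin":0}]'
python3 - <<'E'
from h import *
rel()
i=arm.snapshot('side')[140:270,195:345];j=arm.snapshot('scene')[170:270,235:335]
cv2.imwrite('pics/e.png',np.hstack([cv2.resize(i,(450,390),interpolation=2),cv2.resize(j,(350,390),interpolation=2)]))
E
```

```text
t: 5.2
position: [0.6132, -0.1135, 0.0498]
ee_rot: [[-0.287, 0.958, 0.0], [0.958, 0.287, -0.0], [-0.0, 0.0, -1.0]]
ft_force: [1.0, 0.0, 0.2]
width: 0.0201
gripper_force: 0.0
t 5.2 s -17.4 l -38.0 z 49.8 mm yawerr -0.0002 F [1.  0.  0.2] w 0.0201
t: 6.2
position: [0.5984, -0.0605, 0.061]
ee_rot: [[-0.285, 0.959, 0.005], [0.959, 0.285, -0.003], [-0.004, 0.004, -1.0]]
ft_force: [2.5, -7.9, 6.3]
width: 0.0202
gripper_force: 3.9
t 6.2 s 37.6 l -39.0 z 61.0 mm yawerr -0.0024 F [ 2.5 -7.9  6.3] w 0.0202
```

View pics/e.png

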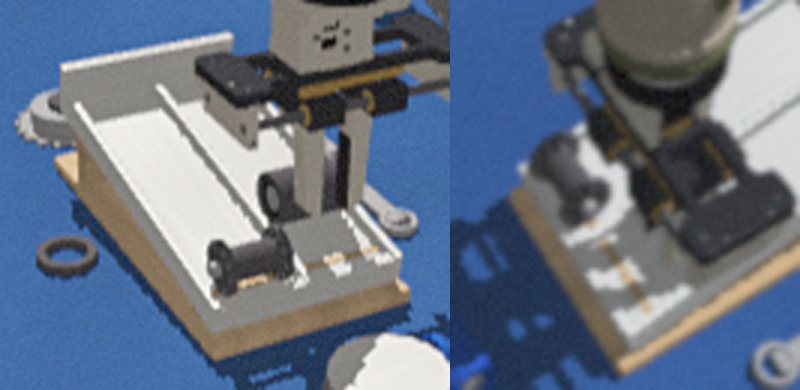

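The shell is rolling up its lane, squarely against both fingers, at about (280,190) in the left half. The hub is still at the lip. The tips are near the drum's equator, so I lower them relative to it while advancing.

```bash
python3 -m pendant '[{"dx":0.005,"dy":-0.001,"dz":0.0005,"spin":0},{"dx":0.005,"dy":0,"dz":0.0005,"spin":0},{"dx":0.005,"dy":0,"dz":0.0005,"spin":0},{"dx":0.005,"dy":0,"dz":0,"spin":0},{"dx":0.005,"dy":0,"dz":0,"spin":0},{"dx":0.005,"dy":0,"dz":0,"spin":0},{"dx":0.005,"dy":0,"dz":-0.0005,"spin":0},{"dx":0.005,"dy":0,"dz":-0.001,"spin":0},{"dx":0.005,"dy":0,"dz":-0.001,"spin":0},{"dx":0.005,"dy":0,"dz":-0.001,"spin":0}]'|grep force
python3 -c "from h import *;rel()"
```

```text
ft_force: [1.6, -7.1, 5.8]
gripper_force: 3.6
t 7.3 s 87.9 l -38.0 z 62.8 mm yawerr -0.0024 F [ 1.6 -7.1  5.8] w 0.0196
```

```bash
for i in 1; do python3 -m pendant '[{"dx":0.005,"dy":-0.001,"dz":-0.0008,"spin":0},{"dx":0.005,"dy":0,"dz":-0.0008,"spin":0},{"dx":0.005,"dy":0,"dz":-0.0008,"spin":0},{"dx":0.005,"dy":0,"dz":-0.0008,"spin":0},{"dx":0.005,"dy":0,"dz":-0.0008,"spin":0},{"dx":0.005,"dy":0,"dz":-0.0008,"spin":0},{"dx":0.005,"dy":0,"dz":-0.0008,"spin":0},{"dx":0.005,"dy":0,"dz":-0.0008,"spin":0},{"dx":0.005,"dy":0,"dz":-0.0008,"spin":0},{"dx":0.005,"dy":0,"dz":-0.0008,"spin":0}]'|grep force; done
python3 -c "from h import *;rel()"
python3 -m pendant '[{"dx":0.005,"dy":0,"dz":-0.0008,"spin":0},{"dx":0.005,"dy":0,"dz":-0.0008,"spin":0},{"dx":0.005,"dy":0,"dz":-0.0008,"spin":0},{"dx":0.005,"dy":0,"dz":-0.0008,"spin":0},{"dx":0.005,"dy":0,"dz":-0.0008,"spin":0},{"dx":0.005,"dy":0,"dz":-0.0008,"spin":0},{"dx":0.005,"dy":0,"dz":-0.0008,"spin":0},{"dx":0.005,"dy":0,"dz":-0.0008,"spin":0},{"dx":0.005,"dy":0,"dz":-0.0008,"spin":0},{"dx":0.005,"dy":0,"dz":-0.0008,"spin":0}]'|grep force
python3 - <<'E'
from h import *
rel()
i=arm.snapshot('side')[140:270,195:345];j=arm.snapshot('scene')[150:250,290:390]
cv2.imwrite('pics/f.png',np.hstack([cv2.resize(i,(450,390),interpolation=2),cv2.resize(j,(350,390),interpolation=2)]))
E
```

```text
ft_force: [1.9, -8.1, 6.7]
gripper_force: 4.0
t 8.3 s 137.9 l -37.0 z 70.7 mm yawerr -0.0025 F [ 1.9 -8.1  6.7] w 0.0202
ft_force: [1.4, -7.3, 5.9]
gripper_force: 4.0
t 9.3 s 188.0 l -36.9 z 78.7 mm yawerr -0.0025 F [ 1.4 -7.3  5.9] w 0.0202
```

View pics/f.png

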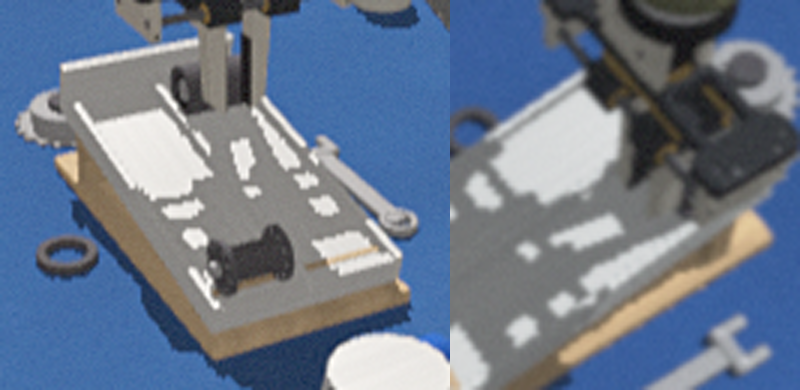

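The shell is near the top of its lane, at (205,85) in the left half and still square. I finish slowly.

```bash
python3 -m pendant '[{"dx":0.002,"dy":0,"dz":-0.0003,"spin":0},{"dx":0.002,"dy":0,"dz":-0.0003,"spin":0},{"dx":0.002,"dy":0,"dz":-0.0003,"spin":0},{"dx":0.002,"dy":0,"dz":-0.0003,"spin":0},{"dx":0.002,"dy":0,"dz":-0.0003,"spin":0},{"dx":0.002,"dy":0,"dz":-0.0003,"spin":0},{"dx":0.002,"dy":0,"dz":-0.0003,"spin":0},{"dx":0.002,"dy":0,"dz":-0.0003,"spin":0},{"dx":0.002,"dy":0,"dz":-0.0003,"spin":0},{"dx":0.002,"dy":0,"dz":-0.0003,"spin":0}]'|grep force
python3 - <<'E'
from h import *
rel()
i=arm.snapshot('side')[140:220,195:315]
cv2.imwrite('pics/g.png',cv2.resize(i,(600,400),interpolation=2))
E
```

```text
ft_force: [-0.1, -0.7, -0.9]
gripper_force: 0.0
t 10.4 s 210.7 l -35.9 z 80.6 mm yawerr -0.0000 F [-0.1 -0.7 -0.9] w 0.0199
```

View pics/g.png

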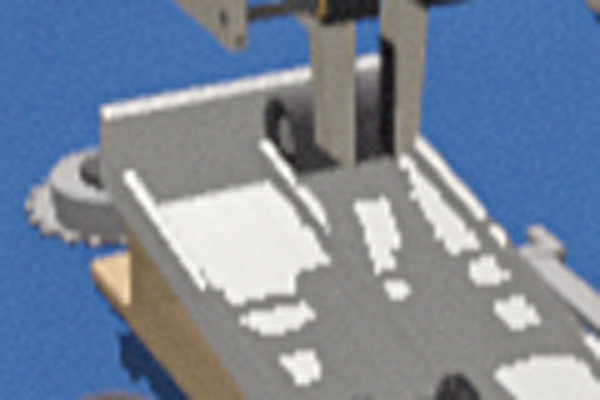

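The contact force has gone to zero and the shell sits low behind the step at (285,130), so it has dropped in. I back off, then rise.

```bash
python3 -m pendant '[{"dx":-0.005,"dy":0,"dz":0,"spin":0},{"dx":-0.01,"dy":0,"dz":0,"spin":0},{"dx":-0.015,"dy":0,"dz":0,"spin":0},{"dx":-0.02,"dy":0,"dz":-0.01,"spin":0},{"dx":-0.02,"dy":0,"dz":-0.03,"spin":0},{"dx":-0.02,"dy":0,"dz":-0.04,"spin":0},{"dx":-0.03,"dy":0,"dz":-0.04,"spin":0},{"dx":-0.04,"dy":0,"dz":-0.04,"spin":0},{"dx":-0.04,"dy":0,"dz":-0.04,"spin":0},{"dx":-0.04,"dy":0,"dz":-0.04,"spin":0}]'|grep force
python3 -m pendant '[{"dx":-0.04,"dy":0,"dz":0,"spin":0},{"dx":-0.04,"dy":0,"dz":0,"spin":0},{"dx":-0.03,"dy":0,"dz":0,"spin":0},{"dx":0,"dy":0,"dz":0,"spin":0},{"dx":0,"dy":0,"dz":0,"spin":0},{"dx":0,"dy":0,"dz":0,"spin":0},{"dx":0,"dy":0,"dz":0,"spin":0},{"dx":0,"dy":0,"dz":0,"spin":0},{"dx":0,"dy":0,"dz":0,"spin":0},{"dx":0,"dy":0,"dz":0,"spin":0}]'|grep force
python3 - <<'E'
from h import *
rel()
i=arm.snapshot('side')[140:270,195:345];j=arm.snapshot('scene')[150:265,250:390]
o,M=ramp(V)
for n,o0,k in(('side',(195,140),3),('scene',(250,150),(400/140,390/115))):
    print(n,(proj(arm.get_calibration(n),o+M@np.array([[251.5,-67,15],[251.5,-37,15],[251.5,-7,15]]).T/1e3 if 0 else o+np.array([[251.5,-67,15],[251.5,-37,15],[251.5,-7,15]])/1e3@M.T)-o0)*k)
cv2.imwrite('pics/k.png',np.hstack([cv2.resize(i,(400,390),interpolation=2),cv2.resize(j,(400,390),interpolation=2)]))
E
```

```text
ft_force: [1.3, 0.4, -1.3]
gripper_force: 0.0
ft_force: [0.1, 0.1, 0.4]
gripper_force: 0.0
t 12.45 s -125.3 l -36.1 z 306.8 mm yawerr 0.0004 F [0.1 0.1 0.4] w 0.0201
side [[232.09884694  64.72018371]
 [200.44232302  71.15868853]
 [168.09416948  77.73786136]]
scene [[344.80688115 158.63344635]
 [323.11993015 132.17873859]
 [302.0862103  106.52087125]]
```

View pics/k.png

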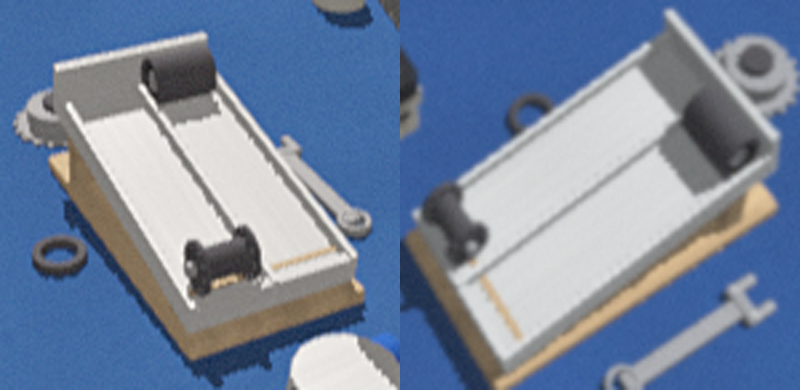

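The shell lies square in the pocket: seen at (180,70) on the left against (178,71) predicted, and (722,130) on the right against (723,132). The hub and the bystanders in view have not moved.

```bash
python3 -c "from rig import arm;print(arm.job_done())"
```

```text
the job is handed in; nothing more can be done
None
```

The shell rests square in the upper pocket of its lane (pocket_b), matching the predicted spot to a pixel or two in both views, with the hub still at the lower lip and the arm clear; I handed the job in at about 12.6 s.

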